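# Check-weigh a connector sleeve and press it home on the matching test post

## Robot

A 6-joint arm with a two-finger parallel gripper is mounted at the origin on the work surface. World frame = base frame: x ahead of the robot, y to its left, z up, the work surface at z = 0. Lengths are in mm, angles in rad, forces in N, time in s.
With the tool pointing down it reaches from about 400 to 925 mm from the base axis. Payload 12.5 kg.
Tool frame: the origin (TCP) lies between the finger pads, 19 mm behind the fingertips; this is the grasp point; z points along the fingers, y is the line along which they close (so a half turn about z gives the same grasp; the last joint's range is limited). The gripper opens to 95 mm and grips with 3 to 60 N. Pads are 20 mm wide; open, the fingers measure 119 mm over their backs; the gripper's body (75 mm by 180 mm) begins 59 mm behind the grasp point.
Start: joints at [-1.372, 0.491, 1.559, -0, 1.092, -0.106], TCP at [187.587, -596.201, 233.461] pointing down, gripper open.
Joint ranges: [-3.1, 3.1], [-0.84, 2.19], [0.05, 2.79], [-1.13, 4.28], [0.06, 2.93], [-2.69, 2.69]. Speed limits (rad/s): [2.22, 2.22, 2.79, 3.14, 3.14, 3.14].

## Interface

Orientations are given as [roll, pitch, yaw] about the fixed x, y, z axes, in that order (R = Rz(yaw) Ry(pitch) Rx(roll)).
In Python, from cell import env, eyes gives the robot as it stands.
- The arm moves only by the shell command python3 -m inch 'ROWS'. ROWS is JSON, a list of rows, each a list of 3 entries, a list of its own where there are three numbers: the shift along the tool's x, y, z in units of 60 mm (1.0 is 60 mm), then the turn about the tool's z in units of 5 degrees (1.0 is 5 degrees), then the closure, from -1 (fully open) to 1 (shut). In form: [[[tx, ty, tz], turn, claw], ...]. A call has exactly 10 rows; each row shifts and turns the commanded pose from where the row before left it, along the tool's axes as they then stand; what a row does not reach is not made up. A row lasts 1/8 s, in which the tool goes at most 62.5 mm and 10.7 degrees, less where a joint would pass 70% of its speed; a pose out of reach is approached as far as the arm can. A call is refused whole if a number of a shift passes 1 or a number of a turn 1, either way. A call with a gripper value outside its range is refused whole. The fingers move at their own pace and stop on an object; the grip force is fixed at half the most. Time passes only in rows, so rows that do not move let the fingers close, or fill a call up. It gives the time, the measured TCP pose, the force, the opening and the grip force at its end, in the units of the state.
- env.state(): the state, without advancing time (a new reading comes with each control period).
- eyes.read_camera(name): name is "scene" or "top" or "wrist"; returns a dict with "pixels" (480x640x3 uint8, red, green, blue), "fx", "fy", "cx", "cy" (pixels), "distortion" ([k1, k2, p1, p2, k3] as OpenCV has them; the pictures are not rectified), "extrinsics" (4x4, takes a point from world to camera coordinates). Camera axes: x right, y down, z forward; pixel columns grow to the right and rows downward; lengths in mm; the calibration is good to about 2 mm. A picture is of the moment at which its call begins. There is no depth.
- env.job_done(): hands the job in; it is judged then, once.
Trained networks look in a picture, given as the dict that the camera call returned (one of the last four; its "shot" number tells which), for a name from the list of things; names that differ only in an ending like _2 or _b are one class to them, and where a whole thing is asked for, a point or a joint stands for the part that bears it (a point fixed in the world has none). Each returns a list of dicts, best first, with "score" (0 to 1); they miss things now and then, are a little off and sometimes report something else, mostly with a low value. They report only what shows in the picture. A call takes as long as a camera call. They do not tell look-alikes from the thing itself.
- eyes.boxes_of(name, picture): "centre" ([row, column] in pixels, amid what is visible of it).
- eyes.cut_out(name, picture): "mask" (480x640 bool, what is visible of it) and "centre" ([row, column] in pixels, amid what is visible of it).
- eyes.spot_point(name, picture): "centre" ([row, column] in pixels: a listed point, or the origin of a listed thing).
The state is a dict: "t": time; "joints": joint angles; "qvel": joint speeds; "tau": joint torques, N m; "eef_pos": TCP position; "tcp_rot": TCP orientation; "ft_force": force on the tool from outside, world axes, zero at the start; "moment": the same for the moment, N m; "opening": opening from 0.0 (shut) to 1.0 (fully open); "grip_force": force on a finger pad.
Only numpy, scipy, OpenCV 4.12 (cv2) and the standard library are available. Lean on these libraries where they do the work, as an engineer would, in place of code of your own. Each camera call takes 0.05 s, during which the arm holds its last target. There are 200 camera calls.

## Task

Set the white sleeve with the orange band gently on the pan of the bench balance, let go and see which way the beam settles. If the pan side sinks (heavy, metal insert present) put the sleeve over the green station's post, if the pan side stays up (light, insert missing) over the red one, and press it firmly home against the stop with 10 to 20 N, no harder, for a moment; then let go. Treat the balance with care (no more than 10 N on its pan), keep the sleeve upright and leave the other things where they are.

Things in the scene. Friction and masses are not known exactly. Their poses are not given: they have to be found in the camera images.
- sleeve: The sleeve to check: white plastic tube, 40 mm diameter, 50 mm tall, orange band 34 to 42 mm up, 17.5 mm through bore, standing upright. 90 to 210 g, not visible. Origin at the centre of its underside, z up along the bore. Grip it across its diameter from above with the TCP about 36 mm above its underside, so that the fingertips clear the pan's rim.
- balance: Bench balance, blue base 130 x 270 x 18 mm, fixed; origin at the centre of its underside, y along the beam. The pivot is 95 mm up; a white scale plate (to 190 mm high) with a red zero mark stands at the pivot, before it the beam's red pointer. Pan on the -y arm, brass counterweight on the +y arm.
- pan (a point): Centre of the pan's inner floor: an aluminium dish 62 mm wide inside, rim 6 mm above its floor, fixed to the beam 110 mm from the pivot; 105 mm above the table when level. It moves 8.8 mm up or down from level to its stops; pushing it down from the upper stop takes only about 0.7 N at first and 2.3 N at the end, then the lower stop is hard.
- beam (a joint): Beam tilt in rad: 0 level (pointer on the red mark), positive with the pan side down, stops at -0.08 and +0.08. Empty it rests at -0.08. With a sleeve near the pan's middle it settles within a second at about 0 for 150 g, roughly 0.01 rad more or less per 10 g: above 0 is heavy, below 0 is light.
- green_post: Station for heavy sleeves: a green block 80 x 80 x 25 mm, fixed; origin at the centre of its underside, z up. On its axis stands a steel post, 13 mm diameter, with a tapered tip, through a black collar of 34 mm diameter. The sleeve goes over the post (2 mm play all round) onto the collar. A sleeve that is home has its underside 29 to 45 mm above the table.
- green_top (a point): Centre of the green block's top face, 25 mm up. Post and collar are shimmed to a new, unreported height each time: collar top 37 to 53 mm above the table, tip always 28 mm above it. Pushed, the collar slides 8 mm down against 5 N drag to a firm rubber stop (12 N/mm) that must be felt (10 to 20 N for 0.3 s is home; over 22 N damages it), and stays down.
- red_post: Station for light sleeves: a red block 80 x 80 x 25 mm, fixed; origin at the centre of its underside, z up. On its axis stands a steel post, 13 mm diameter, with a tapered tip, through a black collar of 34 mm diameter. The sleeve goes over the post (2 mm play all round) onto the collar. A sleeve that is home has its underside 29 to 45 mm above the table.
- red_top (a point): Centre of the red block's top face, 25 mm up. Post and collar are shimmed to a new, unreported height each time: collar top 37 to 53 mm above the table, tip always 28 mm above it. Pushed, the collar slides 8 mm down against 5 N drag to a firm rubber stop (12 N/mm) that must be felt (10 to 20 N for 0.3 s is home; over 22 N damages it), and stays down.
- tape_roll: Bystander: black roll of tape lying flat, 72 mm across, 19 mm high; origin at the centre of its underside.
- screwdriver: Bystander: screwdriver with a red handle lying on the table; origin under its middle.
- connector: Bystander: small black connector 28 x 34 x 34 mm with a grey top; origin at the centre of its underside.
- clip_block: Bystander: white clip block 36 x 30 x 40 mm with two prongs; origin at the centre of its underside.
- grease_can: Bystander: can 66 mm in diameter, 110 mm tall; origin at the centre of its underside.
- clip_jar: Bystander: clear jar 56 mm in diameter, 70 mm tall; origin at the centre of its underside.
Mind the look-alikes: they are no part of the job. Leave any pink look-alike of the sleeve alone.

How it is judged (in metres and radians):
On the way, in this order (a step that is already met when the one before it is completed fails the run):
1. the sleeve stands free on the pan and the beam has settled (horizontal distance between sleeve and pan below 0.012 m and contact force between sleeve and beam above 0.5 N and angle between sleeve's own z axis and vertical below 0.2 rad and velocity of joint beam between -0.05 and 0.05 rad/s and linear speed of sleeve below 0.01 m/s and contact force between the fingers and sleeve below 0.05 N), for 0.3 s.
2. the sleeve is pushed home on a post against its stop with at least 10 N (((horizontal distance between sleeve and green_post below 0.005 m and z of sleeve in the frame of green_post below 0.0465 m and angle between sleeve's own z axis and vertical below 0.12 rad and contact force between sleeve and green_post above 9.5 N) or (horizontal distance between sleeve and red_post below 0.005 m and z of sleeve in the frame of red_post below 0.0465 m and angle between sleeve's own z axis and vertical below 0.12 rad and contact force between sleeve and red_post above 9.5 N))), for 0.2 s.
At the end, for the whole second after the job is handed in: Sleeve released, at rest, upright (0.12 rad), within 5 mm of a post's axis, underside at most 46.5 mm above the table: on the green station if over 150 g, on the red if under (139 to 161 g: either), judged by the weight it rests with (linear speed of sleeve below 0.01 m/s and contact force between the fingers and sleeve below 0.05 N and ((horizontal distance between sleeve and green_post below 0.005 m and z of sleeve in the frame of green_post below 0.0465 m and angle between sleeve's own z axis and vertical below 0.12 rad and contact force between sleeve and green_post above 1.36 N) or (horizontal distance between sleeve and red_post below 0.005 m and z of sleeve in the frame of red_post below 0.0465 m and angle between sleeve's own z axis and vertical below 0.12 rad and contact force between sleeve and red_post between 0.4 and 1.58 N))); the robot touches nothing.
It fails at once if the balance beam or pan is loaded with more than 10 N (contact force between beam and anything else above 10 N).
It fails at once if a station is pushed with more than 22 N (contact force between any of green_post, red_post and anything else above 22 N).
It fails at once if the sleeve is tipped over (angle between sleeve's own z axis and vertical above 0.5 rad).
It fails at once if a bystander is moved by more than 20 mm (distance of any of tape_roll, screwdriver, connector, clip_block, grease_can, clip_jar from where it was at the start of the episode above 0.02 m).
It also fails if it takes over 61 s, if anything falls off the work surface, if the arm or the gripper's body presses on something with over 40 N, if the wrist force passes 120 N, or if a joint passes its speed limit or range.

## Working session

There is one attempt and no reset: what is moved stays moved. The work goes in short steps, Python scripts to look and compute and a shell command to move; the robot and the scene stay as the last step left them, time stands still between calls to the robot, and variables do not carry over. Pictures are saved under pics/ and viewed, at most 12 in all, crops included, and the job is handed in when it is done.

```bash
ls; mkdir -p pics; cat > h.py <<'E'
import numpy as np,cv2
from cell import env,eyes
def K(p): return np.array([[p['fx'],0,p['cx']],[0,p['fy'],p['cy']],[0,0,1]])
def ray(p,rc):
    u=cv2.undistortPoints(np.array([[[rc[1],rc[0]]]],float),K(p),np.array(p['distortion'],float))[0,0]
    E=np.array(p['extrinsics']);R,t=E[:3,:3],E[:3,3]
    return -R.T@t,R.T@np.array([u[0],u[1],1])
def at(p,rc,z):
    o,d=ray(p,rc);return (o+d*(z-o[2])/d[2])[:2].round(1)
def proj(p,X):
    E=np.array(p['extrinsics']);q=cv2.projectPoints(np.array([X],float),cv2.Rodrigues(E[:3,:3])[0],E[:3,3],K(p),np.array(p['distortion'],float))[0]
    return q[0,0][::-1].round(1)
def save(p,n): cv2.imwrite('pics/'+n,p['pixels'][:,:,::-1])
E
python3 - <<'E'
from h import *
for c in ['top','scene']:
    p=eyes.read_camera(c);save(p,c+'0.png')
    print(c,ray(p,[240,320])[0])
    for n,z in [('sleeve',0),('pan',114),('balance',0),('green_top',25),('red_top',25),('green_post',0),('red_post',0),('grease_can',0),('clip_jar',0),('clip_block',0),('connector',0),('tape_roll',0),('screwdriver',0)]:
        print(n,[(round(d['score'],2),np.round(d['centre']).tolist(),at(p,d['centre'],z).tolist()) for d in eyes.spot_point(n,p)[:3]])
s=env.state();print(s['t'],s['eef_pos'],s['tcp_rot'],s['ft_force'])
E
```

```text
pics
top [ 351.78859789  -71.33197623 1558.14576406]
sleeve [(0.67, [264.0, 311.0], [486.4, -27.3]), (0.54, [237.0, 307.0], [562.4, -13.0]), (0.46, [291.0, 307.0], [413.7, -17.3])]
pan [(0.61, [242.0, 223.0], [526.7, 198.7])]
balance [(0.75, [240.0, 188.0], [545.4, 316.9])]
green_top [(0.9, [237.0, 379.0], [564.4, -209.2])]
red_top [(0.92, [256.0, 443.0], [517.2, -385.1])]
green_post [(0.77, [235.0, 379.0], [573.2, -213.3])]
red_post [(0.77, [252.0, 445.0], [531.1, -396.3])]
grease_can [(0.74, [164.0, 235.0], [764.2, 197.9]), (0.49, [235.0, 377.0], [573.8, -205.5])]
clip_jar [(0.87, [206.0, 465.0], [660.5, -450.4])]
clip_block [(0.75, [320.0, 378.0], [339.8, -213.1])]
connector [(0.69, [187.0, 335.0], [704.5, -86.7])]
tape_roll [(0.79, [190.0, 295.0], [692.7, 24.0])]
screwdriver [(0.78, [192.0, 379.0], [695.6, -211.0]), (0.41, [166.0, 236.0], [759.6, 195.2])]
scene [1061.1037341   390.79040808  765.72760147]
sleeve [(0.91, [271.0, 337.0], [484.9, -29.1]), (0.65, [295.0, 318.0], [561.1, -16.3]), (0.56, [251.0, 368.0], [392.5, -16.7])]
pan [(0.94, [306.0, 435.0], [520.6, 206.6])]
balance [(0.62, [390.0, 471.0], [545.1, 317.5]), (0.18, [316.0, 241.0], [698.9, -91.8])]
green_top [(0.81, [244.0, 253.0], [563.8, -198.5]), (0.29, [389.0, 471.0], [559.3, 319.8])]
red_top [(0.96, [195.0, 211.0], [513.6, -395.0])]
green_post [(0.74, [254.0, 250.0], [571.2, -200.9])]
red_post [(0.66, [201.0, 213.0], [507.9, -397.4])]
grease_can [(0.74, [436.0, 338.0], [759.6, 197.7])]
clip_jar [(0.6, [218.0, 150.0], [647.7, -457.8])]
clip_block [(0.76, [202.0, 317.0], [340.3, -210.6])]
connector [(0.88, [313.0, 242.0], [693.5, -94.8])]
tape_roll [(0.77, [344.0, 285.0], [689.7, 16.1])]
screwdriver [(0.81, [284.0, 204.0], [694.8, -208.2])]
1.4 [ 187.56291717 -596.20046384  233.45606739] [3.14151452e+00 1.03989143e-05 3.04766640e-01] [-0.12705981  0.11370905 -0.24227555]
```

View pics/scene0.png

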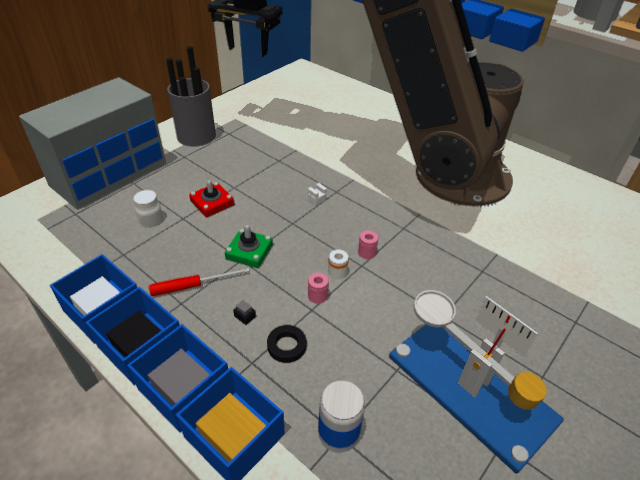

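View pics/top0.png

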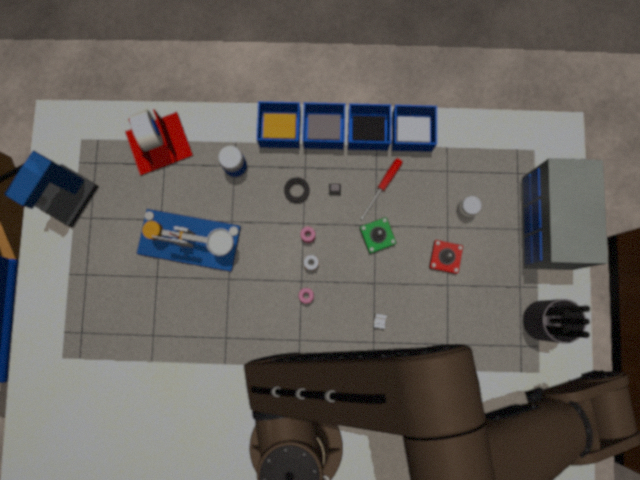

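The scene shows the white banded sleeve at about (262,338), between two pink look-alikes at (245,368) and (288,318). The pan is at (308,435), raised, the green station at (244,250) and the red at (198,211). The networks agree with this. I'll move above the sleeve with yaw 0.

```bash
python3 -m inch '[[[0,0,0],0.87,-1],[[0,0,0],0.87,-1],[[0,0,0],0.88,-1],[[0,0,0],0.88,-1],[[0.38,-0.73,0],0,-1],[[0.38,-0.73,0],0,-1],[[0.38,-0.73,0],0,-1],[[0.38,-0.73,0],0,-1],[[0.38,-0.73,0],0,-1],[[0.38,-0.73,0],0,-1]]'
python3 -m inch '[[[0.38,-0.73,0],0,-1],[[0.38,-0.73,0],0,-1],[[0.38,-0.73,0],0,-1],[[0.38,-0.73,0],0,-1],[[0.38,-0.73,0],0,-1],[[0.38,-0.73,0],0,-1],[[0.38,-0.73,0],0,-1],[[0,0,0],0,-1],[[0,0,0],0,-1],[[0,0,0],0,-1]]'
cat >> h.py <<'E'
def mask(n,p,near=None):
    L=eyes.cut_out(n,p)
    return [(round(d['score'],2),np.round(d['centre'],1).tolist()) for d in L],L
E
python3 - <<'E'
from h import *
p=eyes.read_camera('wrist');save(p,'w1.png');print(ray(p,[240,320])[0])
for n,z in [('sleeve',0),('green_top',25),('pan',114)]: print(n,[(round(d['score'],2),np.round(d['centre']).tolist(),at(p,d['centre'],z).tolist()) for d in eyes.spot_point(n,p)[:4]])
E
```

```text
t: 2.65
eef_pos: [325.1, -332.1, 233.6]
tcp_rot: [3.141, -0.0, -0.001]
ft_force: [-0.1, -0.6, 0.3]
opening: 1.0
grip_force: 0.0
t: 3.9
eef_pos: [484.0, -27.9, 233.5]
tcp_rot: [3.141, 0.0, -0.002]
ft_force: [-0.4, -1.1, 0.0]
opening: 0.998
grip_force: 0.0
[555.67209867 -28.07815585 384.60490338]
sleeve [(0.76, [204.0, 313.0], [488.5, -26.7]), (0.76, [122.0, 299.0], [565.0, -13.2]), (0.76, [289.0, 305.0], [398.3, -18.2])]
green_top []
pan []
```

View pics/w1.png

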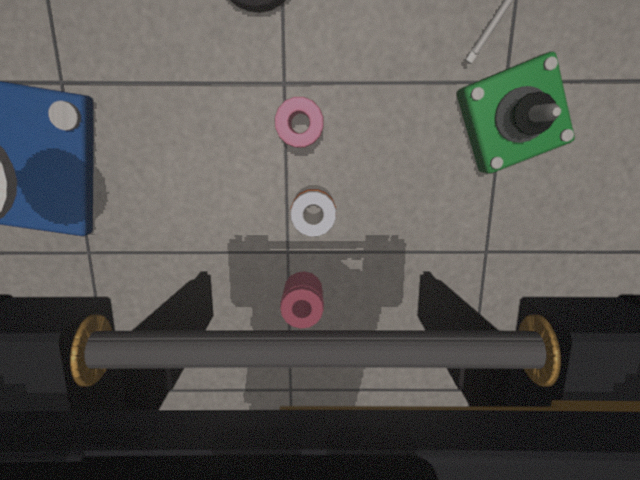

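```bash
python3 - <<'E'
from h import *
for c in ['wrist','scene','top']:
    p=eyes.read_camera(c)
    hsv=cv2.cvtColor(p['pixels'],cv2.COLOR_RGB2HSV)
    print(c,[(round(d['score'],2),np.round(d['centre']).tolist(),at(p,d['centre'],25).tolist(),int(d['mask'].sum())) for d in eyes.cut_out('sleeve',p)[:4]], proj(p,[487,-27.5,0]),proj(p,[487,-27.5,50]))
E
```

```text
wrist [(0.86, [212.0, 311.0], [485.4, -24.2], 1736), (0.83, [119.0, 291.0], [567.3, -7.4], 1706), (0.72, [300.0, 302.0], [397.2, -15.8], 1943)] [205.4 314.3] [215.6 314.3]
scene [(0.94, [264.0, 337.0], [486.3, -28.5], 540), (0.85, [243.0, 372.0], [387.5, -11.2], 484), (0.45, [199.0, 210.0], [527.0, -383.8], 1006)] [272.1 336.6] [255.4 337.9]
top [] [264.1 311.4] [262.4 310.9]
```

The white sleeve's top ring is at (214,314) in the wrist view, with pink ones above and below it, so y-closing fingers clear both. I put the sleeve at about (487.5,-27.4) and will go down and grip.

```bash
python3 -m inch '[[[0.06,0,0.6],0,-1],[[0,0,0.7],0,-1],[[0,0,0.7],0,-1],[[0,0,0.7],0,-1],[[0,0,0.4],0,-1],[[0,0,0.19],0,-1],[[0,0,0],0,1],[[0,0,0],0,1],[[0,0,0],0,1],[[0,0,0],0,1]]'
```

```text
t: 5.65
eef_pos: [488.2, -27.1, 36.6]
tcp_rot: [3.141, -0.001, -0.001]
ft_force: [0.6, 0.0, -0.5]
opening: 0.635
grip_force: 0.0
```

```bash
python3 - <<'E'
from h import *
# pan dish and stations: mask centres & points from several views
for c in ['wrist','scene','top']:
    p=eyes.read_camera(c)
    for n,z in [('pan',113.8),('green_top',25),('red_top',25)]:
        print(c,n,[(round(d['score'],2),np.round(d['centre'],1).tolist(),at(p,d['centre'],z).tolist()) for d in eyes.spot_point(n,p)[:2]])
    if c=='wrist': save(p,'w2.png')
    for d in eyes.cut_out('pan',p)[:1]:
        m=d['mask'].astype(np.uint8); print(m.sum(),np.argwhere(m).min(0),np.argwhere(m).max(0))
s=env.state();print(s['eef_pos'],s['opening'],s['grip_force'])
E
```

```text
wrist pan []
wrist green_top []
wrist red_top []
scene pan [(0.92, [308.0, 436.6], [522.7, 211.1]), (0.41, [387.9, 471.1], [618.3, 327.2])]
scene green_top [(0.66, [243.5, 249.4], [567.2, -205.4]), (0.49, [305.5, 439.1], [440.8, 187.0])]
scene red_top [(0.71, [193.8, 210.2], [512.4, -399.3])]
3162 [290 414] [408 546]
top pan [(0.61, [245.2, 217.8], [518.9, 211.3])]
top green_top [(0.97, [234.6, 377.7], [570.4, -206.4]), (0.32, [252.6, 443.8], [526.0, -386.7])]
top red_top [(0.83, [255.5, 443.5], [518.0, -385.9])]
1042 [221 143] [253 232]
[487.97337463 -26.99562619  36.09158915] 0.41571773168676995 30.000690585002303
```

Gripped: the opening reads 39.5 mm. I'll lift and go beside the pan to measure it.

```bash
python3 -m inch '[[[0,0,-0.6],0,1],[[0,0,-0.8],0,1],[[0,0,-0.8],0,1],[[0.1,-0.3,-0.6],0,1],[[0.1,-0.6,-0.03],0,1],[[0.1,-0.6,0],0,1],[[0.1,-0.6,0],0,1],[[0,-0.2,0],0,1],[[0,0,0],0,1],[[0,0,0],0,1]]'
python3 - <<'E'
from h import *
p=eyes.read_camera('wrist');save(p,'w3.png')
for n,z in [('pan',113.8),('balance',0),('green_top',25)]:
    print(n,[(round(d['score'],2),np.round(d['centre'],1).tolist(),at(p,d['centre'],z).tolist()) for d in eyes.spot_point(n,p)[:2]])
E
```

```text
t: 7.65
eef_pos: [511.9, 110.1, 205.7]
tcp_rot: [3.141, 0.0, -0.001]
ft_force: [0.6, -0.3, -1.7]
opening: 0.416
grip_force: 30.0
pan [(0.65, [224.8, 160.2], [527.6, 206.9])]
balance [(0.6, [179.6, 84.5], [542.6, 315.1])]
green_top []
```

View pics/w3.png

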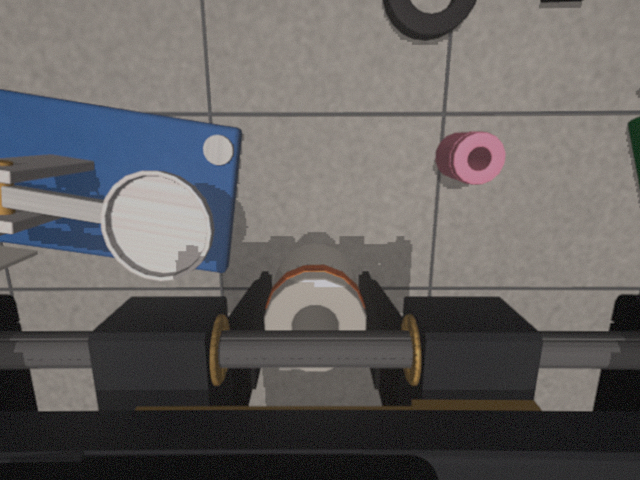

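The pan's rim is centred near row 225, column 157. The base's near edge is at column 240. I'll fit the rim precisely.

```bash
python3 - <<'E'
from h import *
p=eyes.read_camera('wrist')
g=p['pixels'].astype(int)
hsv=cv2.cvtColor(p['pixels'],cv2.COLOR_RGB2HSV)
m=((hsv[...,1]<40)&(hsv[...,2]>150)).astype(np.uint8)
m[:, :90]=0; m[:,232:]=0; m[:165]=0; m[290:]=0
m=cv2.morphologyEx(m,cv2.MORPH_OPEN,np.ones((9,9)))
c=max(cv2.findContours(m,0,2)[0],key=cv2.contourArea); h=cv2.convexHull(c)
e=cv2.fitEllipse(h);print('ellipse',e)
print('rim centre',at(p,e[0][::-1],119.8))
c0=np.array(at(p,e[0][::-1],119.8))
for dy in(-33,33): print(proj(p,[c0[0],c0[1]+dy,119.8]),proj(p,[c0[0]+dy,c0[1],119.8]))
s=eyes.read_camera('scene'); t=eyes.read_camera('top')
for q in (s,t): print(proj(q,[c0[0],c0[1],113.8]))
E
```

```text
ellipse ((161.03042602539062, 224.01168823242188), (93.051513671875, 103.40185546875), 130.6094512939453)
rim centre [529.7 204.2]
[224. 215.] [274.8 166.2]
[224.  106.6] [169.4 155.2]
[308.3 430.9]
[241.1 220.8]
```

```bash
python3 -m inch '[[[0.07,-0.4,0],0,1],[[0.1,-0.6,0],0,1],[[0.1,-0.5,0],0,1],[[0,-0.11,0],0,1],[[0,0,0.3],0,1],[[0,0,0.3],0,1],[[0,0,0.15],0,1],[[0,0,0.1],0,1],[[0,0,0],0,1],[[0,0,0],0,1]]'
python3 - <<'E'
from h import *
p=eyes.read_camera('scene');c=p['pixels'][240:460,380:600];cv2.imwrite('pics/s1.png',cv2.resize(c,None,fx=2.7,fy=2.7,interpolation=2)[:,:,::-1])
E
```

```text
t: 9.25
eef_pos: [528.5, 207.5, 155.3]
tcp_rot: [-3.142, -0.001, -0.001]
ft_force: [-0.1, -1.0, -1.6]
opening: 0.415
grip_force: 30.0
```

View pics/s1.png

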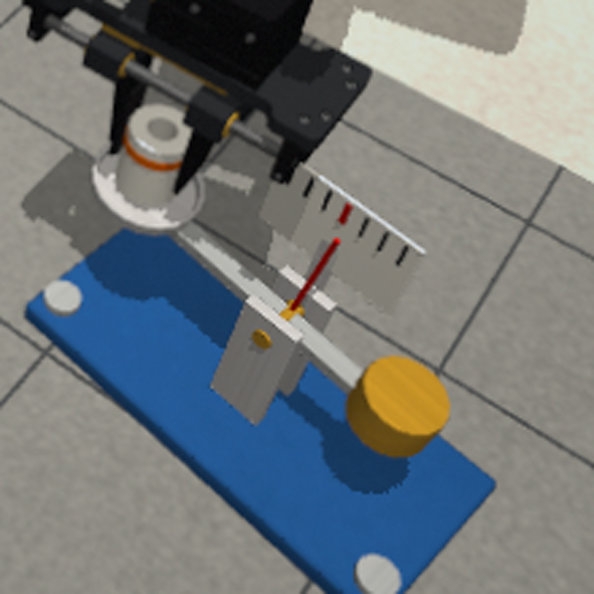

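The sleeve sits centred over the dish, about 5 mm above it. The pointer leans, so the pan is still up. I'll lower 9 mm and let go.

```bash
python3 -m inch '[[[0,0,0.05],0,1],[[0,0,0.05],0,1],[[0,0,0.05],0,1],[[0,0,0.02],0,1],[[0,0,0],0,1],[[0,0,0],0,1],[[0,0,0],0,-0.1],[[0,0,0],0,-0.3],[[0,0,0],0,-0.3],[[0,0,0],0,-0.3]]'
python3 -m inch '[[[0,0,0],0,-0.3],[[0,0,0],0,-0.3],[[0,0,0],0,-0.3],[[0,0,0],0,-0.3],[[0,0,0],0,-0.3],[[0,0,0],0,-0.3],[[0,0,0],0,-0.3],[[0,0,0],0,-0.3],[[0,0,0],0,-0.3],[[0,0,0],0,-0.3]]'
python3 - <<'E'
from h import *
p=eyes.read_camera('scene');c=p['pixels'][240:460,380:600];cv2.imwrite('pics/s2.png',cv2.resize(c,None,fx=2.7,fy=2.7,interpolation=2)[:,:,::-1])
E
```

```text
t: 10.55
eef_pos: [528.3, 207.6, 144.6]
tcp_rot: [3.142, -0.0, -0.001]
ft_force: [-0.7, 0.1, -0.4]
opening: 0.648
grip_force: 0.0
t: 11.8
eef_pos: [528.3, 207.6, 144.6]
tcp_rot: [3.142, -0.0, -0.001]
ft_force: [0.3, -0.1, 0.7]
opening: 0.648
grip_force: 0.0
```

View pics/s2.png

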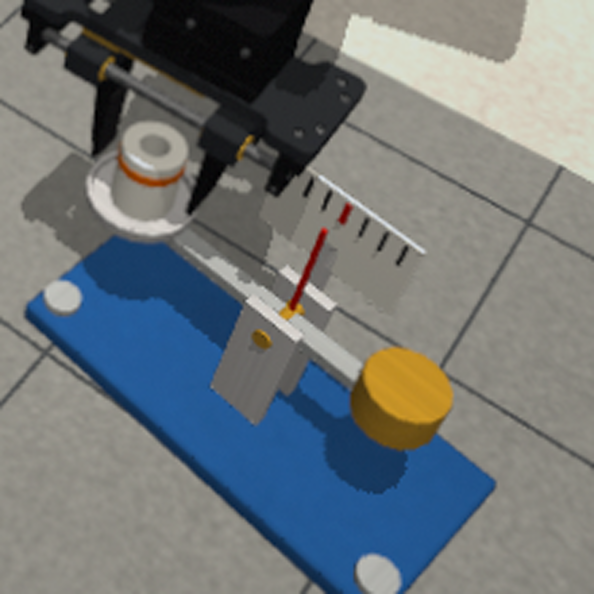

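Pan side sank somewhat: pointer tip moved from (337,240) to (322,231) in the crop. I need the angle, computed from geometry.

```bash
python3 - <<'E'
from h import *
from scipy.optimize import least_squares
p=eyes.read_camera('scene')
tip=lambda im:None
f=lambda x,y:np.array([240+y/2.7,380+x/2.7])
obs=[f(292,310),f(337,240),f(322,231)]
pan=np.array([528.,207.,0])
for yaw in np.radians([-9,-13,-17]):
    b=np.array([-np.sin(yaw),np.cos(yaw),0])
    P0=pan+110*b; print('yaw',np.degrees(yaw),'pivot',P0[:2].round(1))
    n=np.array([b[1],-b[0],0])
    def pr(v,th): 
        dx,dy,L,off=v
        P=P0+[dx,dy,95]; 
        return proj(p,P+L*(np.cos(th)*np.array([0,0,1])-np.sin(th)*b)+off*n)
    import itertools
    for off in (0,10):
        # pivot row/col fits
        res=least_squares(lambda w:np.r_[pr([w[0],w[1],w[2],off],-.08)-obs[1],pr([w[0],w[1],w[2],off],w[3])-obs[2],(pr([w[0],w[1],0,off],0)-obs[0]),w[:2]*.1],[0,0,70,-.02],diff_step=1e-2)
        print(off,res.x.round(3),res.fun.round(1))
# pan height via sleeve: ring top centre in crop
for th in(-.08,-.04,0,.04,.08):
    z=105-110*th; print(th,'sleeve top px in crop',((proj(p,[528.5,207,z+50])-[240,380])*2.7).round()[::-1])
E
```

```text
yaw -9.0 pivot [545.2 315.6]
0 [ 0.00e+00  0.00e+00  8.75e+01 -2.00e-02] [-0.6 -1.4  0.3  1.1  3.8 -4.1  0.   0. ]
10 [ 0.0000e+00  0.0000e+00  9.8984e+01 -2.0000e-02] [-1.4 -2.7 -0.8 -0.6  7.2 -8.   0.   0. ]
yaw -13.0 pivot [552.7 314.2]
0 [ 0.0000e+00  0.0000e+00  9.6891e+01 -1.5000e-02] [-1.4 -2.6 -1.1 -0.5  6.3 -7.2  0.   0. ]
10 [ 0.00000e+00  0.00000e+00  1.07894e+02 -3.00000e-02] [ -2.3  -4.5  -1.7  -2.    9.5 -11.4   0.    0. ]
yaw -17.0 pivot [560.2 312.2]
0 [ 0.00000e+00  0.00000e+00  1.05273e+02 -2.00000e-02] [ -2.   -4.5  -1.9  -2.3   8.6 -10.6   0.    0. ]
10 [ 0.00000e+00  0.00000e+00  1.17595e+02 -8.80000e-02] [ -3.8  -6.5   0.   -0.5  11.5 -15.2   0.    0. ]
-0.08 sleeve top px in crop [158. 133.]
-0.04 sleeve top px in crop [157. 138.]
0 sleeve top px in crop [155. 143.]
0.04 sleeve top px in crop [154. 147.]
0.08 sleeve top px in crop [152. 152.]
```

```bash
cat > beam.py <<'E'
from h import *
def pj(p,X):
    E=np.array(p['extrinsics']);return cv2.projectPoints(np.array([X],float),cv2.Rodrigues(E[:3,:3])[0],E[:3,3],K(p),np.array(p['distortion'],float))[0][0,0]
def red(im):
    a=im.astype(float); w=np.clip(a[...,0]-np.maximum(a[...,1],a[...,2])-40,0,None)
    w=w*(im[...,1]<90)*(im[...,2]<90); w[:, :484]=0;w[:,520:]=0;w[:315]=0;w[355:]=0
    n,l,st,_=cv2.connectedComponentsWithStats((w>0).astype(np.uint8),connectivity=8)
    out=[]
    for k in range(1,n):
        if st[k,4]<4: continue
        ys,xs=np.where(l==k);ww=w[ys,xs];c=np.array([np.average(xs,weights=ww),np.average(ys,weights=ww)])
        d=np.stack([xs,ys],1)-c;ev,V=np.linalg.eigh((d*ww[:,None]).T@d);v=V[:,1]*np.sign(-V[1,1])
        out.append((st[k].tolist(),c.round(2).tolist(),round(float(np.degrees(np.arctan2(v[0],-v[1]))),2)))
    return out
E
python3 - <<'E'
from beam import *
im0=cv2.imread('pics/scene0.png')[:,:,::-1]
print('empty',red(im0))
fr=[];
for i in range(4): p=eyes.read_camera('scene');fr.append(p['pixels'].astype(float))
im=np.mean(fr,0).round().astype(np.uint8)
print('now',red(im))
for yaw in np.radians([-9,-13]):
    b=np.array([-np.sin(yaw),np.cos(yaw),0]);P=np.array([528.,207,95])+110*b
    for th in(-.08,-.04,0,.04,.08):
        u=np.array([0,0,1])*np.cos(th)-np.sin(th)*b
        a,c,m=pj(p,P+10*u),pj(p,P+75*u),pj(p,P+45*u);d=c-a
        print(round(np.degrees(yaw)),th,'dir',round(np.degrees(np.arctan2(d[0],-d[1])),2),m.round(1))
d=eyes.cut_out('balance',p)[:1]
E
```

```text
empty [([505, 315, 6, 8, 22], [507.32, 318.71], 23.05), ([487, 328, 19, 27, 79], [496.7, 340.38], 33.05)]
now [([505, 315, 6, 8, 22], [507.32, 318.73], 23.35), ([487, 324, 14, 31, 91], [493.83, 338.83], 22.73)]
-9 -0.08 dir 32.67 [493.6 343.6]
-9 -0.04 dir 28.68 [492.6 342.8]
-9 0 dir 24.79 [491.6 342. ]
-9 0.04 dir 21.04 [490.6 341.3]
-9 0.08 dir 17.42 [489.6 340.6]
-13 -0.08 dir 32.37 [490.3 346.3]
-13 -0.04 dir 28.4 [489.4 345.4]
-13 0 dir 24.57 [488.4 344.6]
-13 0.04 dir 20.9 [487.5 343.8]
-13 0.08 dir 17.4 [486.6 343. ]
```

The pointer direction is 22.7° now, against 33.05° empty (model 32.6° at -0.08). That gives about +0.025 rad, so the pan side is down: heavy, about 175 g, and it goes to green. I'll regrasp, lift, then travel to a viewpoint by the green station.

```bash
python3 -m inch '[[[0,0,0.05],0,-0.3],[[0,0,0.05],0,-0.3],[[0,0,0],0,1],[[0,0,0],0,1],[[0,0,0],0,1],[[0,0,0],0,1],[[0,0,0],0,1],[[0,0,-0.2],0,1],[[0,0,-0.5],0,1],[[0,0,-0.5],0,1]]'
python3 -m inch '[[[0,0.2,0],0,1],[[-0.07,0.7,0],0,1],[[-0.08,0.7,0],0,1],[[-0.08,0.7,0],0,1],[[-0.08,0.7,0],0,1],[[-0.08,0.7,0],0,1],[[-0.08,0.7,0],0,1],[[0,0.7,0],0,1],[[0,0.5,0],0,1],[[0,0,0],0,1]]'
python3 -m inch '[[[0,0,0],0,1],[[0,0,0],0,1],[[0,0,0],0,1],[[0,0,0],0,1],[[0,0,0],0,1],[[0,0,0],0,1],[[0,0,0],0,1],[[0,0,0],0,1],[[0,0,0],0,1],[[0,0,0],0,1]]'
python3 - <<'E'
from h import *
p=eyes.read_camera('wrist');save(p,'w4.png')
for n,z in [('green_top',25),('green_post',0)]:
    print(n,[(round(d['score'],2),np.round(d['centre'],1).tolist(),at(p,d['centre'],z).tolist()) for d in eyes.spot_point(n,p)[:2]])
F=[]
for i in range(6):
    eyes.read_camera('wrist');s=env.state();F.append(s['ft_force'])
print(np.mean(F,0),np.std(F,0),s['eef_pos'],s['opening'])
hsv=cv2.cvtColor(p['pixels'],cv2.COLOR_RGB2HSV)
m=((hsv[...,0]>45)&(hsv[...,0]<75)&(hsv[...,1]>120)).astype(np.uint8)
c=max(cv2.findContours(m,0,2)[0],key=cv2.contourArea);r=cv2.approxPolyDP(cv2.convexHull(c),6,True)[:,0]
print([(q.tolist(),at(p,q[::-1],25).tolist()) for q in r])
E
```

```text
t: 13.4
eef_pos: [528.2, 207.6, 211.9]
tcp_rot: [3.141, 0.0, -0.001]
ft_force: [0.1, -0.3, -1.9]
opening: 0.412
grip_force: 30.0
t: 14.65
eef_pos: [499.1, -130.3, 209.6]
tcp_rot: [-3.141, 0.001, -0.004]
ft_force: [0.6, 0.2, -1.9]
opening: 0.419
grip_force: 30.0
t: 15.9
eef_pos: [499.9, -128.4, 210.6]
tcp_rot: [3.142, -0.0, -0.001]
ft_force: [0.0, 0.3, -1.8]
opening: 0.418
grip_force: 30.0
green_top [(0.63, [136.1, 410.1], [568.8, -206.9])]
green_post [(0.97, [135.5, 404.6], [569.2, -207.9])]
[-0.21145971 -0.11589198 -1.66037132] [0.62212696 0.38413565 0.47217954] [ 499.87801127 -128.39296746  210.61854082] 0.4155109985848782
[([438, 70], [619.0, -225.6]), ([463, 149], [558.4, -251.3]), ([458, 164], [546.2, -248.3]), ([380, 193], [521.9, -184.3]), ([363, 146], [561.0, -168.5]), ([367, 99], [597.6, -170.5])]
```

View pics/w4.png

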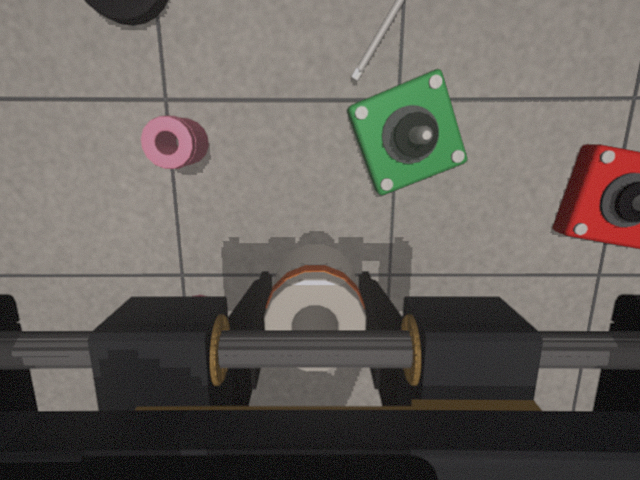

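The green block is in view. Its screws are near (112,362), (80,436), (157,459) and (185,387) as row, column, and the post tip is at (133,425). The wrist force averages -1.75 N, about 175 g, which confirms heavy. I'll refine the axis from the screws and the tip.

```bash
python3 - <<'E'
from h import *
im=[];
for i in range(3): p=eyes.read_camera('wrist');im.append(p['pixels'].astype(float))
a=np.mean(im,0).astype(np.uint8);hsv=cv2.cvtColor(a,cv2.COLOR_RGB2HSV)
m=((hsv[...,1]<90)&(hsv[...,2]>120)).astype(np.uint8)
C=[]
for (r,c) in [(112,362),(80,436),(157,459),(185,387)]:
    s=m[r-8:r+9,c-8:c+9];ys,xs=np.where(s);q=(r-8+ys.mean(),c-8+xs.mean());C.append(at(p,q,27));print(np.round(q,1),C[-1],len(ys))
C=np.array(C);print('centre',C.mean(0),[np.linalg.norm(C[i]-C[i-1]).round(1) for i in range(4)])
c=C.mean(0)
for z in (65,70,75,81): print(z,'tip',proj(p,[*c,z]))
s=a[120:148,410:440];g=s.min(2);ys,xs=np.where(g>130);print('tip blob',ys.mean()+120,xs.mean()+410,len(ys),ys.min()+120,ys.max()+120,xs.min()+410,xs.max()+410)
# bore of held sleeve: top ring ellipse
E
```

```text
[112.2 361.2] [ 587.5 -165.9] 170
[ 80.6 436.1] [ 611.  -224.1] 187
[156.3 459.7] [ 552.6 -248.4] 185
[184.2 386.5] [ 529.7 -189.1] 149
centre [ 570.2   -206.875] [np.float64(62.3), np.float64(62.8), np.float64(63.3), np.float64(63.6)]
65 tip [134.6 423. ]
70 tip [134.6 424.9]
75 tip [134.7 426.8]
81 tip [134.7 429.2]
tip blob 134.57142857142858 426.2142857142857 70 130 139 422 430
```

```bash
python3 - <<'E'
from h import *
p=eyes.read_camera('wrist');s=env.state();e=s['eef_pos'];print(e)
for z in(14,0,-2,-36):
    print(z,'front',proj(p,[e[0]+20,e[1],e[2]+z]),'L',proj(p,[e[0],e[1]+20,e[2]+z]),'R',proj(p,[e[0],e[1]-20,e[2]+z]),'back',proj(p,[e[0]-20,e[1],e[2]+z]),'bore front/back',proj(p,[e[0]+8.75,e[1],e[2]+z]),proj(p,[e[0]-8.75,e[1],e[2]+z]))
cv2.imwrite('pics/w5.png',cv2.resize(p['pixels'][220:400,230:400],None,fx=3.3,fy=3.3,interpolation=2)[:,:,::-1])
E
```

```text
[ 499.89203785 -128.40139212  210.63862496]
14 front [278.1 314.3] L [327.5 261.8] R [327.5 366.8] back [373.8 314.3] bore front/back [306.3 314.3] [348.1 314.3]
0 front [265.7 314.3] L [311.4 266.1] R [311.5 362.5] back [354.5 314.3] bore front/back [291.8 314.3] [330.6 314.3]
-2 front [264.2 314.3] L [309.4 266.7] R [309.4 361.9] back [352.  314.3] bore front/back [289.9 314.3] [328.3 314.3]
-36 front [241.9 314.4] L [280.2 274.6] R [280.3 354.1] back [316.7 314.4] bore front/back [263.7 314.4] [296.4 314.4]
```

View pics/w5.png

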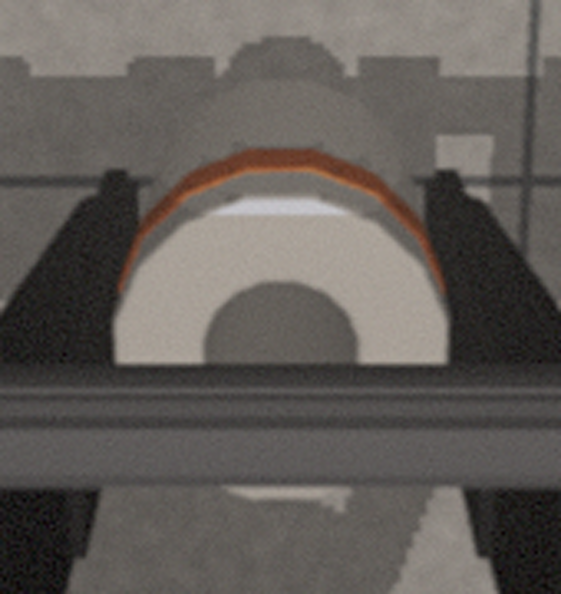

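The held sleeve is centred on the TCP to within about 0.5 mm: bore front edge at row 305.5 against 306.3 predicted, column 315. I'll move over the green post and down to just above the tip.

```bash
python3 -m inch '[[[0.27,0.3,0],0,1],[[0.5,0.5,0],0,1],[[0.4,0.5,0],0,1],[[0,0,0.3],0,1],[[0,0,0.5],0,1],[[0,0,0.5],0,1],[[0,0,0.19],0,1],[[0,0,0],0,1],[[0,0,0],0,1],[[0,0,0],0,1]]'
python3 - <<'E'
from h import *
F=[]
for i in range(4):
    p=eyes.read_camera('scene');s=env.state();F.append(s['ft_force'])
print(s['t'],s['eef_pos'],np.mean(F,0))
e=s['eef_pos']
print(proj(p,[570.2,-206.9,73]),proj(p,[e[0],e[1],e[2]-36]))
cv2.imwrite('pics/s3.png',cv2.resize(p['pixels'][150:300,170:330],None,fx=3.7,fy=3.7,interpolation=2)[:,:,::-1])
E
```

```text
t: 17.8
eef_pos: [570.4, -206.6, 122.3]
tcp_rot: [3.141, -0.001, -0.001]
ft_force: [-0.2, 0.7, -2.0]
opening: 0.414
grip_force: 30.0
18.0 [ 570.14337569 -206.4977277   121.69148586] [-0.24457603  0.04095646 -1.32164763]
[227.3 246.3] [222.8 246. ]
```

View pics/s3.png

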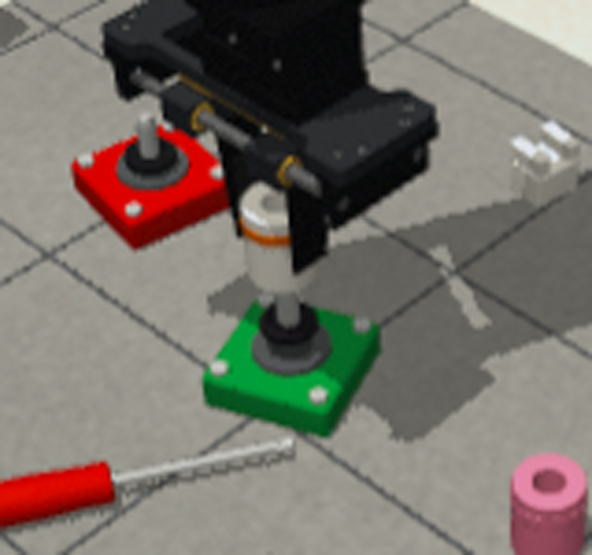

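In the crop the post is at about (310,288) and the sleeve axis seems near 272, a possible offset. I'll measure it against predictions before going down.

```bash
python3 - <<'E'
from beam import *
p=eyes.read_camera('scene');e=np.array(env.state()['eef_pos']);a=p['pixels']
o=ray(p,[240,320])[0];d=e-o;d[2]=0;d/=np.linalg.norm(d);r=np.array([d[1],-d[0],0])
for z in (-26,-20,-14): # sleeve sides
    for sg in(-20,0,20): print('sleeve z',z,sg,pj(p,e+[0,0,z]+sg*r).round(1))
for z in (50,60,66): print('post',z,[pj(p,np.array([570.2,-206.9,z])+k*r).round(1).tolist() for k in(-6.5,0,6.5)])
print('block corners screw mid',pj(p,[570.2,-206.9,27]).round(1))
for row in (217,220,223,226,228,230,232,234): print(row,a[row,230:262].astype(int).sum(1).tolist())
print([(np.round(x['centre'],1).tolist(),round(x['score'],2)) for x in eyes.spot_point('green_top',p)],pj(p,[570.2,-206.9,25]).round(1))
E
```

```text
sleeve z -26 -20 [235.8 220.1]
sleeve z -26 0 [245.6 219.2]
sleeve z -26 20 [255.4 218.3]
sleeve z -20 -20 [235.5 217.9]
sleeve z -20 0 [245.4 217. ]
sleeve z -20 20 [255.2 216.1]
sleeve z -14 -20 [235.3 215.6]
sleeve z -14 0 [245.2 214.7]
sleeve z -14 20 [255.  213.8]
post 50 [[244.0, 235.7], [247.1, 235.4], [250.1, 235.1]]
post 60 [[243.6, 232.2], [246.7, 231.9], [249.8, 231.6]]
post 66 [[243.4, 230.1], [246.5, 229.8], [249.6, 229.5]]
block corners screw mid [247.8 243.2]
217 [447, 461, 458, 452, 455, 450, 404, 406, 418, 425, 420, 379, 382, 342, 354, 359, 353, 337, 264, 35, 26, 26, 33, 20, 25, 19, 30, 48, 164, 289, 291, 293]
220 [452, 459, 459, 459, 458, 450, 412, 400, 415, 422, 428, 429, 430, 429, 426, 423, 412, 390, 344, 30, 29, 22, 24, 30, 53, 132, 216, 262, 287, 283, 285, 289]
223 [449, 446, 444, 444, 446, 444, 389, 388, 411, 419, 428, 429, 429, 428, 426, 419, 414, 408, 371, 145, 51, 160, 281, 331, 325, 304, 287, 294, 292, 294, 290, 290]
226 [451, 397, 382, 297, 294, 294, 301, 301, 338, 407, 424, 427, 426, 426, 426, 418, 412, 404, 398, 385, 362, 355, 346, 312, 295, 287, 291, 295, 294, 292, 296, 298]
228 [300, 295, 293, 291, 294, 293, 291, 294, 294, 296, 316, 397, 404, 390, 396, 396, 391, 382, 369, 346, 355, 314, 291, 294, 288, 290, 302, 301, 300, 296, 293, 290]
230 [298, 300, 299, 298, 298, 297, 300, 295, 294, 299, 383, 378, 385, 368, 259, 281, 300, 296, 284, 267, 268, 318, 294, 287, 286, 293, 299, 297, 297, 294, 294, 297]
232 [303, 298, 298, 296, 296, 300, 294, 255, 160, 180, 264, 290, 259, 124, 171, 278, 287, 288, 282, 271, 227, 56, 111, 185, 236, 257, 281, 282, 296, 290, 296, 297]
234 [366, 301, 300, 303, 300, 288, 223, 140, 151, 145, 139, 102, 56, 54, 130, 276, 287, 287, 282, 271, 235, 66, 55, 52, 61, 105, 151, 150, 153, 181, 220, 228]
[] [247.9 243.9]
```

The sleeve edge matches the prediction, and the post is about 1 mm off toward (-x,+y), inside the play. I'll nudge half of that and go down in stages, watching force.

```bash
python3 -m inch '[[[-0.01,-0.005,0.03],0,1],[[0,0,0.03],0,1],[[0,0,0.03],0,1],[[0,0,0.03],0,1],[[0,0,0.03],0,1],[[0,0,0.02],0,1],[[0,0,0.02],0,1],[[0,0,0.02],0,1],[[0,0,0],0,1],[[0,0,0],0,1]]'
python3 -m inch '[[[0,0,0.02],0,1],[[0,0,0.02],0,1],[[0,0,0.02],0,1],[[0,0,0.01],0,1],[[0,0,0.01],0,1],[[0,0,0],0,1],[[0,0,0],0,1],[[0,0,0],0,1],[[0,0,0],0,1],[[0,0,0],0,1]]'
```

```text
t: 19.35
eef_pos: [569.4, -206.2, 108.7]
tcp_rot: [3.141, -0.0, -0.001]
ft_force: [0.4, -0.9, -1.6]
opening: 0.419
grip_force: 30.0
t: 20.6
eef_pos: [569.4, -206.1, 103.8]
tcp_rot: [3.141, -0.0, -0.001]
ft_force: [0.6, 0.4, -1.4]
opening: 0.414
grip_force: 30.0
```

```bash
python3 -m inch '[[[0,0,0.02],0,1],[[0,0,0.02],0,1],[[0,0,0.02],0,1],[[0,0,0.02],0,1],[[0,0,0.02],0,1],[[0,0,0.02],0,1],[[0,0,0],0,1],[[0,0,0],0,1],[[0,0,0],0,1],[[0,0,0],0,1]]'
python3 - <<'E'
from h import *
F=[]
for i in range(6):
    p=eyes.read_camera('scene');s=env.state();F.append(s['ft_force'])
print(np.mean(F,0),s['eef_pos'],s['moment'])
cv2.imwrite('pics/s4.png',cv2.resize(p['pixels'][190:270,210:290],None,fx=7,fy=7,interpolation=2)[:,:,::-1])
E
```

```text
t: 21.85
eef_pos: [569.5, -206.2, 96.7]
tcp_rot: [3.141, -0.0, -0.001]
ft_force: [-0.6, 0.5, -1.4]
opening: 0.413
grip_force: 30.0
[ 0.1397389   0.10267017 -1.67316905] [ 569.44548467 -206.16213205   96.63507499] [-0.01771507 -0.0498283  -0.02353642]
```

View pics/s4.png

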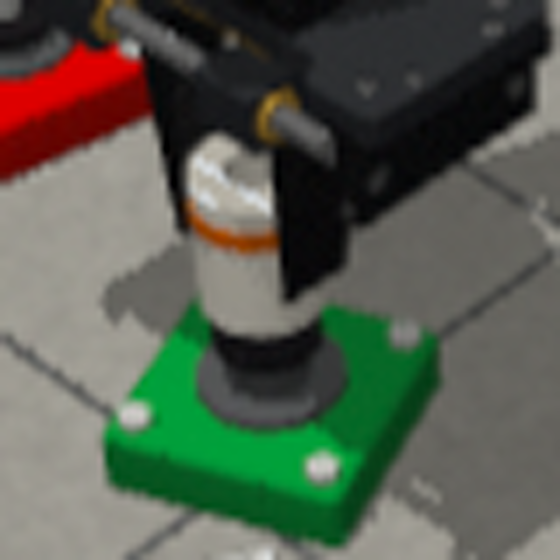

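The sleeve is over the post, axes aligned, with no force yet. The collar is about 10-15 mm below. Continuing.

```bash
python3 -m inch '[[[0,0,0.02],0,1],[[0,0,0.02],0,1],[[0,0,0.02],0,1],[[0,0,0.02],0,1],[[0,0,0.02],0,1],[[0,0,0.02],0,1],[[0,0,0.02],0,1],[[0,0,0.02],0,1],[[0,0,0],0,1],[[0,0,0],0,1]]'
```

```text
t: 23.4
eef_pos: [569.4, -206.2, 87.1]
tcp_rot: [3.142, -0.0, -0.001]
ft_force: [0.7, -0.5, -2.5]
opening: 0.415
grip_force: 30.0
```

```bash
python3 -m inch '[[[0,0,0.02],0,1],[[0,0,0.02],0,1],[[0,0,0.02],0,1],[[0,0,0.02],0,1],[[0,0,0.02],0,1],[[0,0,0],0,1],[[0,0,0],0,1],[[0,0,0],0,1],[[0,0,0],0,1],[[0,0,0],0,1]]'
```

```text
t: 24.65
eef_pos: [569.5, -206.1, 81.0]
tcp_rot: [3.141, -0.0, -0.001]
ft_force: [0.3, -1.0, 1.1]
opening: 0.412
grip_force: 30.0
```

Contact with the collar. Now slide it.

```bash
python3 -m inch '[[[0,0,0.02],0,1],[[0,0,0.02],0,1],[[0,0,0.02],0,1],[[0,0,0.01],0,1],[[0,0,0.01],0,1],[[0,0,0],0,1],[[0,0,0],0,1],[[0,0,0],0,1],[[0,0,0],0,1],[[0,0,0],0,1]]'
```

```text
t: 25.9
eef_pos: [569.5, -206.2, 76.6]
tcp_rot: [3.141, -0.0, -0.001]
ft_force: [-0.1, 0.3, 7.0]
opening: 0.419
grip_force: 30.0
```

```bash
python3 -m inch '[[[0,0,0.01],0,1],[[0,0,0.01],0,1],[[0,0,0],0,1],[[0,0,0],0,1],[[0,0,0],0,1],[[0,0,0],0,1],[[0,0,0],0,1],[[0,0,0],0,1],[[0,0,0],0,1],[[0,0,0],0,1]]'
```

```text
t: 27.15
eef_pos: [569.6, -206.2, 76.0]
tcp_rot: [3.141, -0.001, -0.001]
ft_force: [-2.5, 0.7, 13.4]
opening: 0.415
grip_force: 30.0
```

```bash
python3 - <<'E'
from beam import *
F=[]
for i in range(10):
    p=eyes.read_camera('scene');s=env.state();F.append(s['ft_force'])
print(np.mean(F,0),np.std(F,0),s['eef_pos'],s['moment'],s['t'])
e=np.array(s['eef_pos'])
for z in(14,-36): print(z,proj(p,e+[0,0,z]))
cv2.imwrite('pics/s5.png',cv2.resize(p['pixels'][190:270,210:290],None,fx=7,fy=7,interpolation=2)[:,:,::-1])
E
```

```text
[-2.17813382  1.18854895 13.20392292] [0.42894161 0.35174843 0.47148291] [ 569.59632478 -206.22458011   76.02645425] [0.35749698 0.45848684 0.00565542] 27.65
14 [221.1 246.1]
-36 [238.8 247.8]
```

View pics/s5.png

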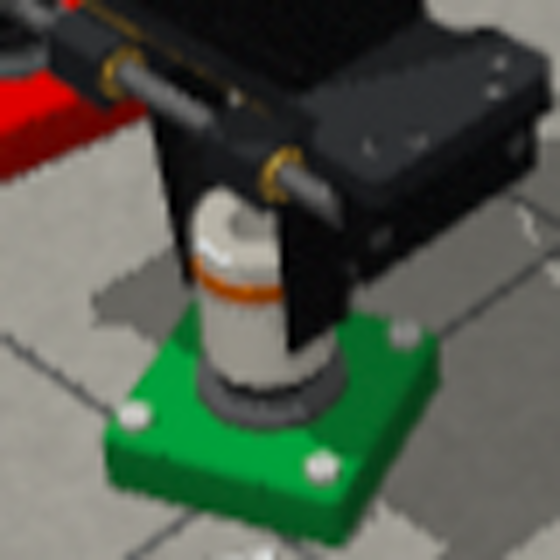

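The sleeve is down on the station, the collar almost fully sunk. The push is steady at about 15 N (13.2 plus the carried weight), and the last step gave about 10 N/mm, which fits the rubber stop. I'll release and retreat straight up.

```bash
python3 -m inch '[[[0,0,0],0,0],[[0,0,0],0,-0.4],[[0,0,0],0,-0.5],[[0,0,0],0,-0.5],[[0,0,-0.1],0,-0.5],[[0,0,-0.3],0,-0.5],[[0,0,-0.7],0,-0.5],[[0,0,-0.7],0,-0.5],[[0,0,-0.7],0,-0.5],[[0,0,0],0,-0.5]]'
python3 - <<'E'
from beam import *
p=eyes.read_camera('scene')
cv2.imwrite('pics/s6.png',cv2.resize(p['pixels'][190:270,210:290],None,fx=7,fy=7,interpolation=2)[:,:,::-1])
a=cv2.cvtColor(p['pixels'],cv2.COLOR_RGB2HSV)
d=[x for x in eyes.spot_point('sleeve',p)];print([(round(x['score'],2),np.round(x['centre'],1).tolist()) for x in d])
for z in(37,39.5,46.5,60):print(z,proj(p,[570,-206.5,z]),proj(p,[570,-206.5,z+50]))
print(env.state()['ft_force'])
E
```

```text
t: 28.9
eef_pos: [570.4, -206.5, 229.6]
tcp_rot: [3.138, -0.006, -0.0]
ft_force: [0.5, -0.1, -1.1]
opening: 0.75
grip_force: 0.0
[(0.74, [294.0, 317.2]), (0.72, [236.4, 249.7]), (0.58, [348.2, 284.5]), (0.55, [249.3, 370.3])]
37 [239.9 247.7] [222.3 246. ]
39.5 [239.  247.6] [221.4 245.9]
46.5 [236.6 247.4] [218.8 245.6]
60 [231.9 246.9] [213.8 245.1]
[-0.34254628  0.39690619 -0.4054832 ]
```

View pics/s6.png

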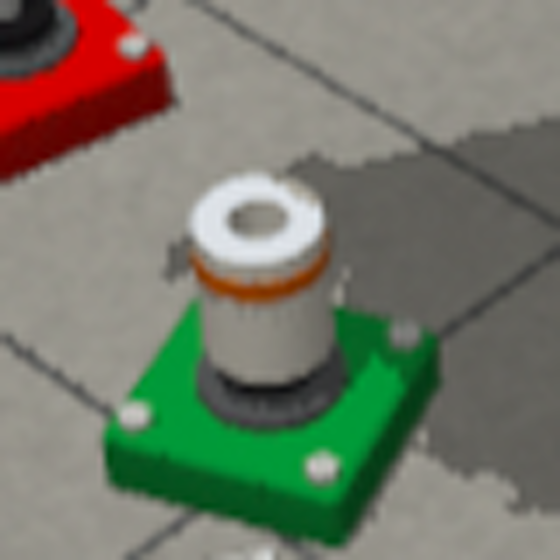

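The sleeve stands upright and free on the green station. Its bore centre is at row 220.9, column 246.9, so the underside is about 40 mm up. Handing in.

```bash
python3 -c "
from cell import env
print(env.job_done())"
```

```text
the job is handed in; nothing more can be done
None
```

The sleeve read heavy on the balance (beam about +0.025 rad, roughly 175 g), so I pressed it home on the green post at about 15 N, let go and handed the job in; no verdict came back.

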